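Sort two thumbscrews by thread hand in a sloping test block

ROBOT

A 6-joint arm with a two-finger parallel gripper is mounted at the origin on a cart in front of the work surface, level with it; the furniture and walls round the work are solid. World frame = base frame: x ahead of the robot, y to its left, z up, the work surface at z = 0. Lengths are in mm, angles in rad, forces in N, time in s.
With the tool pointing down it reaches from about 300 to 775 mm from the base axis. Payload 14.6 kg.
Tool frame: the origin (TCP) lies on the centre line of the jaws, within the pads' length; the fingertips stand 8 mm ahead of it and the grasp point (between the pads) lies 11 mm behind it; z points along the fingers, y is the direction in which the jaws open and shut (so a half turn about z gives the same grasp; the last joint's range is limited). The gripper opens to 94 mm and grips with 3 to 60 N. Pads are 16 mm wide; open, the fingers measure 119 mm over their backs; the gripper's body (75 mm by 177 mm) begins 78 mm behind the grasp point.
Start: joints at [1.243, 0.3, 1.521, -0, 1.321, -0.067], TCP at [141.817, 531.392, 213.446] pointing down, gripper open.
Joint ranges: [-3.03, 3.03], [-0.79, 2.21], [0.23, 2.52], [-1.04, 4.18], [0, 3.07], [-2.55, 2.55]. Speed limits (rad/s): [2.22, 2.22, 2.57, 3.14, 3.14, 3.14].

INTERFACE

Orientations are given as [roll, pitch, yaw] about the fixed x, y, z axes, in that order (R = Rz(yaw) Ry(pitch) Rx(roll)).
In Python, from cell import read_state, cams, manip gives the robot as it stands.
- The arm moves only by the shell command python3 -m handwheel 'ROWS' [OPENING] [FORCE]. ROWS is JSON, a list of rows, each a list of 4 numbers: the shift along the tool's x, y, z in m, then the turn about the tool's z in degrees. In form: [[dx, dy, dz, turn], ...]. A call has 1 to 5 rows; each row is the pose to reach, as a shift and turn from the pose measured when the call began, along the tool's axes at that moment; what a row does not reach only later rows make up. A row lasts 1/8 s, in which the tool goes at most 62.5 mm and 10.7 degrees, less where a joint would pass 70% of its speed; a pose out of reach is approached as far as the arm can. A call with a gripper value outside its range is refused whole. OPENING is the closure, from 0 (fully open) to 1 (shut), set as the call begins (- or left out, the last holds). The fingers move at their own pace and stop on an object; FORCE is the grip in N (left out, the last holds). Time passes only in rows, so rows that repeat a pose let the fingers close. It gives the time, the measured TCP pose, the force and the opening at its end, in the units of the state.
- read_state(): the state, without advancing time (a new reading comes with each control period).
- cams.camera(name): name is "side" or "top"; returns the picture (420x560x3 uint8, red, green, blue); there is no depth.
- cams.get_calibration(name): a dict with "vertical_fov" (degrees; the focal length in pixels is half the picture's height over the tangent of half this angle, whatever the lens; pixels are square), "cx", "cy" (the principal point, pixels), "dist_coeffs" ([k1, k2, p1, p2, k3] as OpenCV has them; the pictures are not rectified), "R" (3x3) and "t" (3): a world point X has camera coordinates R X + t. Camera axes: x right, y down, z forward; pixel columns grow to the right and rows downward; lengths in mm; the calibration is good to about 2 mm. A picture is of the moment at which its call begins. get_calibration takes no time and is no camera call.
- manip.sign_off(): hands the job in, once; it reports no verdict.
The state is a dict: "clock": time; "joints": joint angles; "qd": joint speeds; "effort": joint torques, N m; "eef_pos": TCP position; "eef_rot": TCP orientation; "wrist_force": force on the tool from outside, world axes, zero at the start; "moment": the same for the moment, N m; "finger_gap": finger opening in mm.
Only numpy, scipy, OpenCV 4.12 (cv2) and the standard library are available. Lean on these libraries where they do the work, as an engineer would, in place of code of your own. Each camera call takes 0.05 s, during which the arm holds its last target. There are 200 camera calls.

TASK

Two steel thumbscrews stand started in the sloping test block; one has a right-hand thread, the other a left-hand thread. Try them by turning them clockwise: screw the right-hand one fully home and leave it there, and take the left-hand one (which backs out when turned clockwise) out of the block and put it in the steel tray. Leave the other things on the bench where they are.

Things in the scene. Friction and masses are not known exactly. Their poses are not given: they have to be found in the camera images.
- test_block: Fixed aluminium and grey test block, 186 mm wide (y), 112 mm deep. Origin: centre of its underside on the bench; z up, x away from its front, which looks to the robot's right. Its 64 x 170 mm nut plate slopes down to the front: its outward normal is (-0.5, 0, 0.866) in the block's frame; the face's centre is 62 mm above the origin. Two 28 mm nuts, 100 mm apart, are bored square to the face.
- nut_near (a point): Centre of the mouth of the nut nearer the robot, in the plane of the sloping face, at (0, +50, 62) mm in the block's frame. Each nut has two small inward pins in place of a thread, so it takes either hand. A screw starts in each nut, its shoulder about 5 mm above the face; it stays where it is left.
- nut_far (a point): Centre of the mouth of the other nut, at (0, -50, 62) mm in the block's frame. Turned clockwise (seen from the head), a right-hand screw sinks home, shoulder on the face, in 60 degrees (up to 75 with the play); a left-hand one rises and can be drawn straight out along the nut's axis after about 60 degrees.
- screw_a: Loose steel thumbscrew, 60 g. Origin: on its axis at the underside of the shoulder; z along the axis to the head. Shoulder 34 mm in diameter, z = 0 to 7 mm; above it the round knurled head to grip, 27 mm in diameter, to z = 27 mm; below it the shank, 26 mm over the thread, then a 15 mm pilot that ends at z = -40 mm. Whether its thread is right- or left-hand is not told: try it.
- screw_b: The other thumbscrew: same sizes, frame and looks, thread of the opposite hand. Both threads are steep, with four starts: 30 mm a turn, so 1 mm for 12 degrees, with about 1.5 mm of axial and 1 mm of sideways play in the nut. An unturned screw cannot be pushed straight in or pulled straight out.
- tray: Fixed open steel tray, 160 mm (x) by 125 mm (y), 30 mm high, walls and floor 3 mm. Origin: centre of its underside on the bench; z up. (Not listed: a fixed microscope stands to the left of the block, its eyepieces reaching towards the robot at up to about 0.4 m above the bench; pass above them or keep clear.)
- pen: Bystander: pen, 140 mm long along its y, 12 mm high, lying in front of the test block. Origin: centre of its underside.
- timer: Bystander: flat bench timer, 64 x 64 x 16 mm. Origin: centre of its underside.
- counter: Bystander: hand tally counter, 46 x 52 x 36 mm, beyond the block. Origin: centre of its underside.
- vial: Bystander: small brown screw-cap vial, 25 mm in diameter, 56 mm high, beyond the block. Origin: centre of its underside.
There are look-alikes about, which are no part of the job. Leave any red or yellow look-alike of the screw_a alone.

How it is judged (in metres and radians):
At the end, for the whole second after the job is handed in: The right-hand screw sits home in a nut (centre of its shoulder's underside within 3 mm of the nut's mouth, axis square to the face within 6 degrees); the left-hand screw rests in the tray (same point inside the tray's outline, under 50 mm above its underside); both at rest ((distance between screw_a and nut_near below 0.003 m or distance between screw_a and nut_far below 0.003 m) and angle between the z axis of screw_a and the z axis of test_block, either way round between 0.42 and 0.63 rad and x of screw_b in the frame of tray between -0.08 and 0.08 m and y of screw_b in the frame of tray between -0.0625 and 0.0625 m and z of screw_b in the frame of tray below 0.05 m and linear speed of each of screw_a, screw_b below 0.02 m/s); the robot touches nothing.
It fails at once if a bystander (pen, timer, counter, vial) is moved by more than 30 mm (distance of any of pen, timer, counter, vial from where it was at the start of the episode above 0.03 m).
It also fails if it takes over 54 s, if anything falls off the work surface, if the arm or the gripper's body presses on something with over 40 N, if the wrist force passes 120 N, or if a joint passes its speed limit or range.

## Working session

There is one attempt and no reset: what is moved stays moved. The work goes in short steps, Python scripts to look and compute and a shell command to move; the robot and the scene stay as the last step left them, time stands still between calls to the robot, and variables do not carry over. Pictures are saved under pics/ and viewed, about 8 in all and at most 12, crops included, and the job is handed in when it is done.

```bash
ls; mkdir -p pics; python3 - <<'E'
from cell import read_state,cams,manip
import cv2
print(read_state())
for n in("side","top"):
    im=cams.camera(n); cv2.imwrite(f"pics/{n}0.png",im[:,:,::-1]); c=cams.get_calibration(n); print(n,c)
E
```

```text
pics
{'clock': 0.0, 'joints': array([ 1.24343389e+00,  3.00458757e-01,  1.52157340e+00, -1.16195797e-05,
        1.32070414e+00, -6.65881287e-02]), 'qd': array([ 0.00171005, -0.00044243, -0.0002925 ,  0.00020738,  0.00061687,
       -0.00058689]), 'effort': array([-3.41002451e-03, -5.31813097e+01, -3.52733731e+01,  7.07258773e-02,
        2.44798616e-02, -1.35742207e-04]), 'eef_pos': array([141.72401945, 531.16593007, 212.89634642]), 'eef_rot': array([-3.14045079e+00, -6.48670626e-05,  2.88082119e+00]), 'wrist_force': array([ 0.46431799, -0.04824832,  0.1873533 ]), 'moment': array([ 0.04606279, -0.00769451,  0.04333104]), 'finger_gap': 94.06861478204041}
side {'vertical_fov': 50.36617439749401, 'cx': 282.149566349374, 'cy': 208.8777186378047, 'dist_coeffs': array([-0.02870489,  0.        ,  0.        ,  0.        ,  0.        ]), 'R': array([[-0.91842824, -0.3953224 ,  0.01448349],
       [-0.22883128,  0.50105172, -0.83461573],
       [ 0.32268532, -0.76984893, -0.55064218]]), 't': array([390.61932027, 334.14874873, 499.66590711])}
top {'vertical_fov': 43.49972942805152, 'cx': 278.8678630965474, 'cy': 209.21171650187182, 'dist_coeffs': array([-0.01422632,  0.        ,  0.        ,  0.        ,  0.        ]), 'R': array([[ 0.01295166, -0.99989642, -0.00627766],
       [-0.99034523, -0.01196087, -0.13810599],
       [ 0.1380166 ,  0.00800575, -0.99039756]]), 't': array([-265.98073859,  533.28432137, 1094.24265003])}
```

View pics/side0.png

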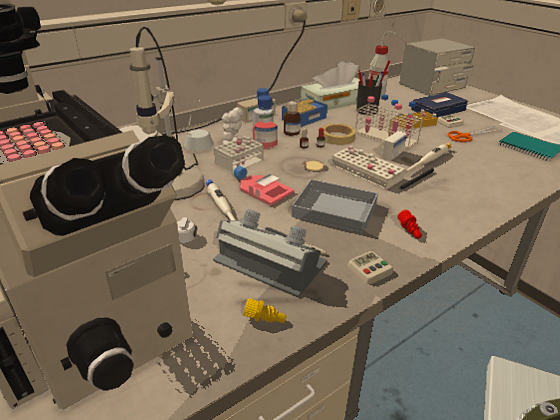

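View pics/top0.png

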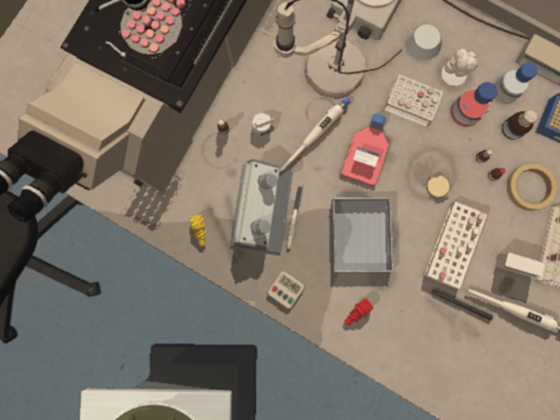

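Side view: the block is at about (270,250), with screw heads at about (251,218) and (297,235). Top view: heads are at about (267,180) and (262,227), the tray at (362,235) and the pen at (294,218). I'll zoom in on both for measuring.

```bash
python3 - <<'E'
import cv2,numpy as np
a=cv2.imread("pics/side0.png")[190:310,200:340]; b=cv2.imread("pics/top0.png")[150:280,215:400]
A=cv2.resize(a,None,fx=4,fy=4,interpolation=cv2.INTER_CUBIC);B=cv2.resize(b,None,fx=4,fy=4,interpolation=cv2.INTER_CUBIC)
for im,(x0,y0) in((A,(200,190)),(B,(215,150))):
    for k in range(0,im.shape[1],80): cv2.putText(im,str(x0+k//4),(k,10),0,.35,(0,255,255),1); im[:6,k]=255
    for k in range(0,im.shape[0],80): cv2.putText(im,str(y0+k//4),(0,k+4),0,.35,(0,255,255),1)
cv2.imwrite("pics/ca.png",A);cv2.imwrite("pics/cb.png",B)
E
cat > h.py <<'E'
import numpy as np,cv2
from cell import read_state,cams,manip
from scipy.spatial.transform import Rotation as Ro
def cal(n):
    c=cams.get_calibration(n); f=210/np.tan(np.radians(c["vertical_fov"])/2)
    K=np.array([[f,0,c["cx"]],[0,f,c["cy"]],[0,0,1]]); return K,c["dist_coeffs"],c["R"],c["t"]
def ray(n,p):
    K,d,R,t=cal(n); u=cv2.undistortPoints(np.array([[p]],float),K,d)[0,0]
    v=R.T@np.array([u[0],u[1],1]); return -R.T@t, v/np.linalg.norm(v)
def plane(n,p,z):
    o,v=ray(n,p); return o+v*(z-o[2])/v[2]
def tri(ps,pt):
    (a,u),(b,v)=ray("side",ps),ray("top",pt)
    s=np.linalg.lstsq(np.c_[u,-v],b-a,rcond=None)[0]; p,q=a+u*s[0],b+v*s[1]; return (p+q)/2,np.linalg.norm(p-q)
def proj(n,X):
    K,d,R,t=cal(n); return cv2.projectPoints(np.array(X,float).reshape(-1,3),cv2.Rodrigues(R)[0],t,K,d)[0][:,0]
def tool():
    s=read_state(); return s["eef_pos"],Ro.from_euler("xyz",s["eef_rot"]).as_matrix(),s
E
```

```text
(no output)
```

View pics/ca.png

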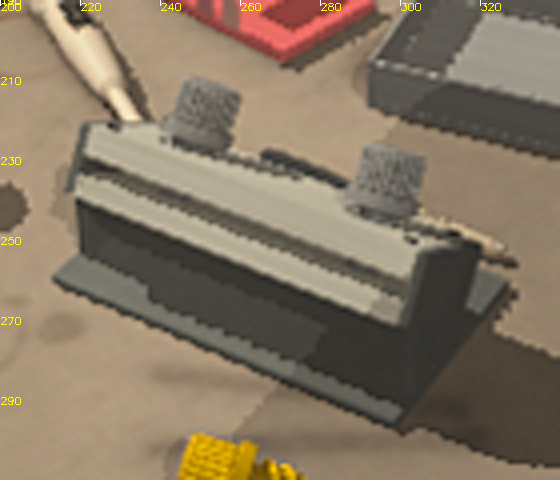

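View pics/cb.png

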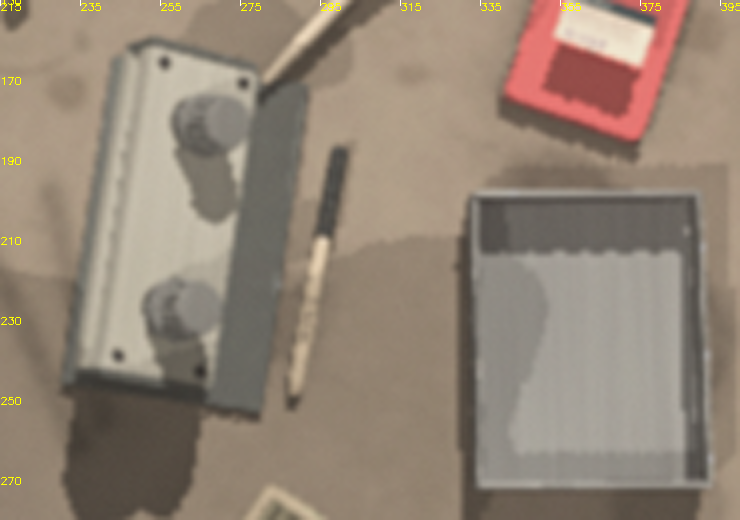

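The head tops show in the top view at (270.5,180.5) and (264,226.5), and in the side view at (253,212.5) and (298.5,228.5). The block's front base edge runs from (280,254.5) to (292,172) in the top view.

```bash
python3 - <<'E'
from h import *
np.set_printoptions(precision=1,suppress=True)
f,e1=tri((253.2,212.5),(270.5,180.5)); n,e2=tri((298.5,228.5),(264,226.5))
print("heads far/near",f,e1,n,e2,np.linalg.norm(f-n))
p,q=plane("top",(280,254.5),10),plane("top",(292.2,172),10)
d=q-p; print("front edge",p,q,np.linalg.norm(d)); d/=np.linalg.norm(d)
y=n-f; y[2]=0; y/=np.linalg.norm(y); print("yaw edge, heads",np.degrees(np.arctan2(-d[1],-d[0])),np.degrees(np.arctan2(y[1],y[0])))
yb=-d; xb=np.cross(yb,[0,0,1]); nn=-.5*xb+.866*np.array([0,0,1]); print("n",nn, "xb",xb)
for h in(f,n): print("mouth ~",h-nn*32)
print("block centre from edge",(p+q)/2+xb*56)
c=[plane("top",u,30) for u in((215+473/4,150+195/4),(215+700/4,150+195/4),(215+708/4,150+484/4),(215+478/4,150+487/4))]
print("tray",np.array(c),np.mean(c,0))
E
```

```text
heads far/near [ 589.3 -241.6   85.7] 0.2500844760516853 [ 493.9 -229.7   85.5] 0.4227966847217318 96.18495062668902
front edge [ 440.9 -262.8   10. ] [ 624.  -287.6   10. ] 184.6797976194389
yaw edge, heads 172.29418414833702 172.86813898766397
n [-0.1 -0.5  0.9] xb [ 0.1  1.  -0. ]
mouth ~ [ 591.4 -225.8   58. ]
mouth ~ [ 496.  -213.8   57.8]
block centre from edge [ 540.  -219.7   10. ]
tray [[ 561.7 -376.6   30. ]
 [ 563.2 -499.4   30. ]
 [ 407.9 -501.2   30. ]
 [ 404.8 -379.1   30. ]] [ 484.4 -439.1   30. ]
```

```bash
python3 - <<'E'
from h import *
np.set_printoptions(precision=0,suppress=True)
for s,t in (((68,190),(10,208)),((155,165),(15,160)),((155,165),(35,200)),((68,190),(5,180))): print(tri(s,t))
for px in((35,205),(80,165),(5,165),(5,225)):
    for z in(250,350,400): print(px,z,plane("top",px,z))
print(proj("top",[[0,0,0],[300,0,300],[141,531,213],[493,-224,85]]))
print(proj("side",[[300,0,300],[141,531,213],[350,150,400],[493,-224,85]]))
E
```

```text
(array([506., 165., 371.]), np.float64(48.84465487048087))
(array([530., 118., 383.]), np.float64(63.96481824446234))
(array([500., 108., 372.]), np.float64(1.088957896042533))
(array([535., 163., 367.]), np.float64(11.27837615626397))
(35, 205) 250 [509. 166. 250.]
(35, 205) 350 [495. 118. 350.]
(35, 205) 400 [488.  94. 400.]
(80, 165) 250 [581.  91. 250.]
(80, 165) 350 [559.  52. 350.]
(80, 165) 400 [548.  32. 400.]
(5, 165) 250 [580. 225. 250.]
(5, 165) 350 [558. 171. 350.]
(5, 165) 400 [547. 143. 400.]
(5, 225) 250 [473. 216. 250.]
(5, 225) 350 [463. 162. 350.]
(5, 225) 400 [458. 136. 400.]
[[ 151.  465.]
 [ 114.  331.]
 [-177.  414.]
 [ 261.  227.]]
[[    406.     224.]
 [ -13977. -102270.]
 [    307.     201.]
 [    298.     231.]]
```

```bash
python3 - <<'E'
import cv2
a=cv2.imread("pics/side0.png")[0:420,0:250]; b=cv2.imread("pics/top0.png")[60:270,0:200]
a=cv2.resize(a,None,fx=1.42,fy=1.42);b=cv2.resize(b,None,fx=2.2,fy=2.2)
import numpy as np
o=np.zeros((600,800,3),np.uint8);o[:a.shape[0],:355]=a[:596,:355];o[:b.shape[0],358:358+b.shape[1]]=b[:600,:442]
cv2.imwrite("pics/mic.png",o)
E
```

```text
(no output)
```

View pics/mic.png

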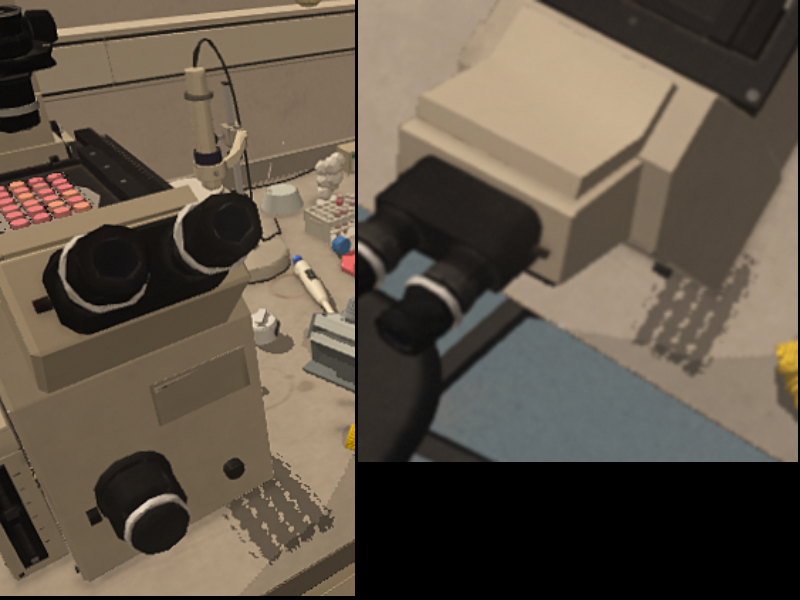

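The right eyepiece tip is near (485,110,375) mm and the left one is farther in +y. I'll stay at a radius of about 310–330 mm between start and block, well clear of both.

```bash
cat > go.py <<'E'
# usage: go.py x y z [yaw_deg of tool x] -> shift in tool axes (mm) and turn (deg) needed
import sys; from h import *
p,R,s=tool(); a=[float(v) for v in sys.argv[1:]]
d=R.T@(np.array(a[:3])-p); yaw=np.degrees(s["eef_rot"][2])
print("clk %.2f tcp %s yaw %.1f F %s M %s gap %.1f tilt %.1f"%(s["clock"],p.round(1),yaw,s["wrist_force"].round(1),s["moment"].round(2),s["finger_gap"],np.degrees(np.arccos(-R[2,2]))), "q",s["joints"].round(2))
print("shift",d.round(1),"turn",None if len(a)<4 else round((yaw-a[3]+180)%360-180,1))
E
python3 -m handwheel '[[-0.035,-0.0487,0,10],[-0.07,-0.0974,0,20],[-0.105,-0.146,0,30],[-0.14,-0.195,0,40],[-0.175,-0.2435,0,50]]'
python3 go.py 315 80 200 82.5
```

```text
clock: 0.72
eef_pos: [248.1, 249.0, 213.1]
eef_rot: [-3.141, 0.001, 2.003]
wrist_force: [1.2, 0.1, 0.4]
finger_gap: 93.8
clk 0.72 tcp [248.1 249.  213.1] yaw 114.8 F [1.2 0.1 0.4] M [-0.02 -0.01 -0.05] gap 93.8 tilt 0.1 q [ 0.68 -0.16  2.02 -0.    1.29  0.25]
shift [-181.5  -10.1   13.2] turn 32.3
```

```bash

python3 -m handwheel '[[-0.06,-0.006,0,8],[-0.12,-0.012,0,16],[-0.178,-0.024,0,24],[-0.235,-0.04,0,32],[-0.29,-0.058,0,32]]'
python3 go.py 493 -225 130 82.5
```

```text
clock: 1.35
eef_pos: [316.7, -40.6, 213.5]
eef_rot: [3.141, 0.001, 1.442]
wrist_force: [1.7, 0.9, 0.3]
finger_gap: 94.2
clk 1.35 tcp [316.7 -40.6 213.5] yaw 82.6 F [1.7 0.9 0.3] M [-0.03  0.04  0.04] gap 94.2 tilt 0.1 q [-0.24 -0.25  2.08 -0.    1.31 -0.11]
shift [-160.2  198.4   83.7] turn 0.1
```

```bash

python3 -m handwheel '[[-0.032,0.04,0.012,0],[-0.065,0.08,0.025,0],[-0.1,0.12,0.042,0],[-0.13,0.16,0.062,0],[-0.16,0.198,0.084,0]]'
python3 - <<'E'
from h import *
a=cams.camera("side")[170:320,180:360]; b=cams.camera("top")[130:280,190:330]
o=np.zeros((600,800,3),np.uint8); a=cv2.resize(a,None,fx=2.3,fy=2.3); b=cv2.resize(b,None,fx=2.7,fy=2.7)
o[:a.shape[0],:a.shape[1]]=a; o[:b.shape[0],418:418+b.shape[1]]=b; cv2.imwrite("pics/m1.png",o[:420,:,::-1])
E
python3 go.py 493 -225 86 82.5
```

```text
clock: 1.98
eef_pos: [493.6, -226.1, 128.7]
eef_rot: [3.141, 0.001, 1.442]
wrist_force: [0.7, 0.5, 0.3]
finger_gap: 93.2
clk 2.08 tcp [ 493.  -226.5  125.6] yaw 82.5 F [ 0.2 -0.6 -0.8] M [-0.05  0.05  0.02] gap 93.7 tilt 0.3 q [-0.5   0.37  1.64 -0.    1.14 -0.37]
shift [ 1.5 -0.1 39.6] turn 0.0
```

View pics/m1.png

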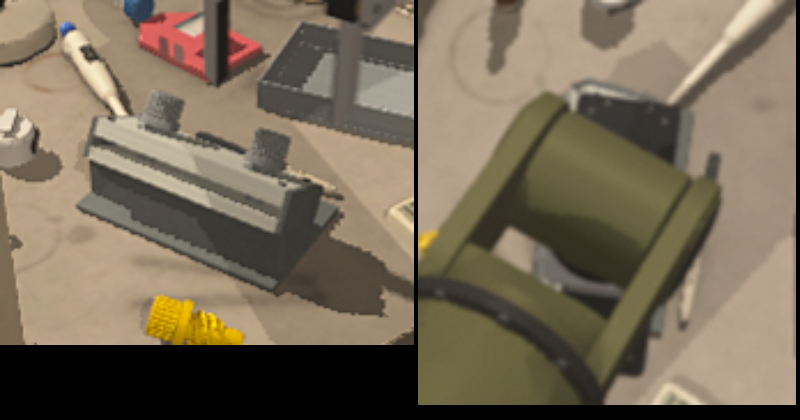

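Side view: the fingers straddle the near head. The tips are at about (273,206) and (330,224), and the head is at (296,236). The top view is covered by the arm. I'll go down and close gently.

```bash

python3 -m handwheel '[[0.001,0,0.015,0],[0.0015,0,0.03,0],[0.0015,0,0.0395,0],[0.0015,0,0.0395,0]]' 
python3 -m handwheel '[[0,0,0,0],[0,0,0,0],[0,0,0,0],[0,0,0,0]]' 0.62 10
python3 go.py 493 -225 86 82.5
```

```text
clock: 2.58
eef_pos: [492.8, -224.6, 85.8]
eef_rot: [-3.136, -0.001, 1.441]
wrist_force: [-0.2, 0.3, 0.0]
finger_gap: 93.9
clock: 3.08
eef_pos: [492.8, -224.6, 85.9]
eef_rot: [-3.137, -0.001, 1.441]
wrist_force: [-0.4, -0.7, 0.5]
finger_gap: 57.2
clk 3.08 tcp [ 492.8 -224.6   85.9] yaw 82.6 F [-0.4 -0.7  0.5] M [-0.08  0.09  0.  ] gap 57.2 tilt 0.3 q [-0.49  0.42  1.67 -0.    1.05 -0.36]
shift [-0.3  0.3 -0.1] turn 0.1
```

```bash

python3 -m handwheel '[[0,0,0,0],[0,0,0,0],[0,0,0,0],[0,0,0,0],[0,0,0,0]]' 0.85 10
python3 go.py 493 -225 86 82.5
```

```text
clock: 3.7
eef_pos: [493.1, -224.7, 86.2]
eef_rot: [-3.137, -0.001, 1.441]
wrist_force: [2.8, 0.5, 3.0]
finger_gap: 26.7
clk 3.70 tcp [ 493.1 -224.7   86.2] yaw 82.6 F [2.8 0.5 3. ] M [-0.11 -0.43 -0.03] gap 26.7 tilt 0.2 q [-0.49  0.42  1.67 -0.    1.05 -0.36]
shift [-0.3 -0.   0.2] turn 0.1
```

Gripped: the gap is 26.7 mm against a 27 mm head, with low forces. Next a trial clockwise turn.

```bash

python3 -m handwheel '[[0,0,0,0],[0,0,0,6],[0,0,0,12],[0,0,0,18],[0,0,0,24]]' 0.85 25
python3 go.py 493 -225 86 82.5
```

```text
clock: 4.32
eef_pos: [491.8, -224.7, 86.2]
eef_rot: [-3.134, 0.002, 1.019]
wrist_force: [-10.3, -1.7, 11.4]
finger_gap: 26.2
clk 4.33 tcp [ 491.8 -224.7   86.2] yaw 58.4 F [-10.3  -1.7  11.4] M [-0.29  2.51  0.42] gap 26.2 tilt 0.4 q [-0.5   0.42  1.67 -0.    1.05  0.06]
shift [0.4 1.2 0.2] turn -24.1
```

```bash

python3 -m handwheel '[[0,0,0,0],[0,0,0,-8],[0,0,0,-18],[0,0,0,-28],[0,0,0,-38]]' 0.55
python3 -m handwheel '[[0,0,0,-10],[0,0,0,-10]]' 0.85 25
python3 -m handwheel '[[0,0,0,0],[0,0,0,0],[0,0,0,0]]'
python3 -m handwheel '[[0,0,0,10],[0,0,0,20],[0,0,0,30],[0,0,0,40],[0,0,0,48]]'
python3 go.py 493 -225 86 82.5
python3 - <<'E'
from h import *
a=cams.camera("side")[190:260,220:340]
cv2.imwrite("pics/m2.png",cv2.resize(a,None,fx=5,fy=5,interpolation=cv2.INTER_CUBIC)[:,:,::-1])
E
```

```text
clock: 4.95
eef_pos: [491.5, -224.6, 85.9]
eef_rot: [-3.134, -0.003, 1.69]
wrist_force: [0.7, -0.5, 0.0]
finger_gap: 42.1
clock: 5.2
eef_pos: [492.0, -224.4, 86.0]
eef_rot: [-3.136, -0.004, 1.864]
wrist_force: [4.1, 2.3, -0.2]
finger_gap: 27.1
clock: 5.58
eef_pos: [492.2, -224.3, 86.0]
eef_rot: [-3.136, -0.004, 1.863]
wrist_force: [4.2, 1.7, 1.0]
finger_gap: 27.3
clock: 6.2
eef_pos: [491.4, -224.5, 86.2]
eef_rot: [-3.133, 0.003, 1.02]
wrist_force: [-5.0, -1.6, 10.5]
finger_gap: 26.2
clk 6.20 tcp [ 491.4 -224.5   86.2] yaw 58.5 F [-5.  -1.6 10.5] M [-0.17  1.45  0.48] gap 26.2 tilt 0.5 q [-0.5   0.42  1.67 -0.    1.06  0.06]
shift [0.4 1.7 0.2] turn -24.0
```

View pics/m2.png

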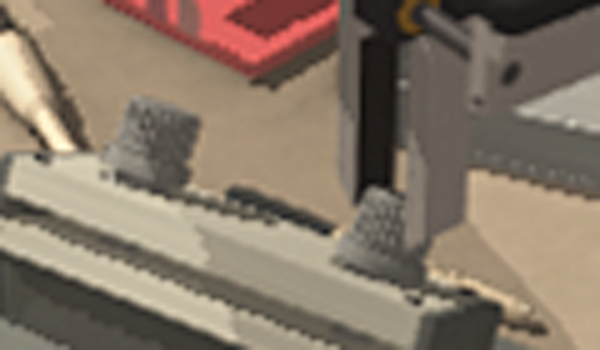

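The near head seems slightly lower, about 1–2 px, but that isn't conclusive. I'll open and compare numerically with the start picture.

```bash

python3 -m handwheel '[[0,0,0,0],[0,0,0,-8],[0,0,0,-18],[0,0,0,-28],[0,0,0,-38]]' 0.45
cat > cmp.py <<'E'
from h import *
import sys
im=cams.camera("side"); cv2.imwrite("pics/%s.png"%sys.argv[1],im[:,:,::-1])
g0=cv2.cvtColor(cv2.imread("pics/side0.png"),6); g=cv2.cvtColor(im,7)
for nm,(x0,x1,y0,y1) in dict(far=(243,261,207,228),near=(290,307,224,244)).items():
    T=cv2.resize(g0[y0:y1,x0:x1],None,fx=5,fy=5,interpolation=2); I=cv2.resize(g[y0-8:y1+8,x0-6:x1+6],None,fx=5,fy=5,interpolation=2)
    r=cv2.matchTemplate(I,T,5); _,v,_,l=cv2.minMaxLoc(r); print(nm,"shift px",l[0]/5-6,l[1]/5-8,"score %.2f"%v)
for nm,m in dict(far=(592,-226.5,62),near=(493,-213,62)).items():
    n=np.array([-.066,-.496,.866]); a,b=proj("side",[m,np.array(m)+5*n]); print(nm,"5mm rise = px",b-a)
E
python3 cmp.py s2; python3 go.py 493 -225 86 82.5
```

```text
clock: 6.88
eef_pos: [491.1, -224.6, 86.0]
eef_rot: [-3.132, -0.003, 1.682]
wrist_force: [0.3, 0.4, 0.0]
finger_gap: 52.1
far shift px 0.20000000000000018 0.0 score 0.93
near shift px -0.7999999999999998 0.8000000000000007 score 0.64
far 5mm rise = px [ 0.69971461 -2.55810928]
near 5mm rise = px [ 0.77272653 -2.68209249]
clk 6.92 tcp [ 491.1 -224.6   86. ] yaw 96.9 F [-1.  -0.7 -0.6] M [-0.08  0.06  0.01] gap 51.9 tilt 0.6 q [-0.5   0.42  1.67 -0.    1.06 -0.61]
shift [-0.6  1.9 -0.1] turn 14.4
```

```bash
python3 - <<'E'
import cv2,numpy as np
o=np.vstack([cv2.resize(cv2.imread(f"pics/{n}.png")[200:255,235:335],None,fx=5.4,fy=5.4,interpolation=cv2.INTER_CUBIC) for n in("side0","s2")])
for k in range(0,o.shape[0],27): o[k,:,:]=o[k,:,:]//2+60
cv2.imwrite("pics/cmp2.png",o)
E
```

```text
(no output)
```

View pics/cmp2.png

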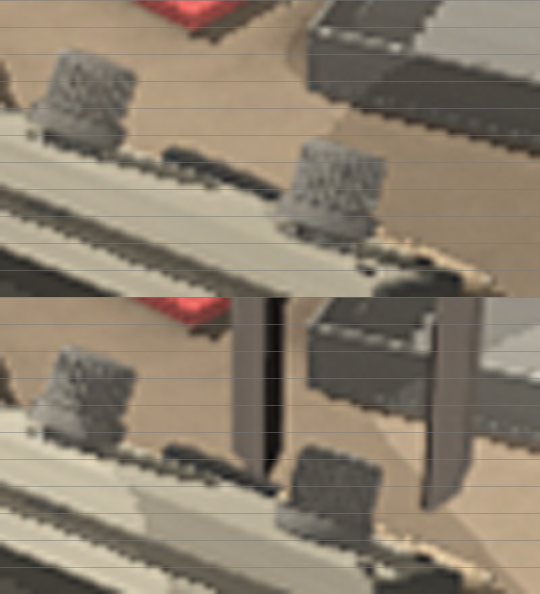

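The near head is about 1.5 px (about 3 mm) lower, with the far one unchanged, so the near screw is sinking and is right-handed. I'll continue, following it down with a firmer grip.

```bash

python3 -m handwheel '[[0.0015,0.001,0.0025,-7],[0.0015,0.001,0.0025,-7]]'
python3 -m handwheel '[[0,0,0,0],[0,0,0,0],[0,0,0,0],[0,0,0,0],[0,0,0,0]]' 0.85 40
python3 -m handwheel '[[0,0,0.0003,9],[0.0004,0,0.0008,18],[0.0007,0,0.0012,27],[0.001,0,0.0016,36],[0.001,0,0.002,45]]'
python3 go.py 493 -225 86 82.5
python3 -m handwheel '[[0,0,0,0],[0,0,0,-8],[0,0,0,-18],[0,0,0,-28],[0,0,0,-38]]' 0.45
python3 cmp.py s3; python3 go.py 493 -225 86 82.5
```

```text
clock: 7.18
eef_pos: [491.5, -222.9, 83.1]
eef_rot: [-3.132, -0.005, 1.81]
wrist_force: [0.1, 0.2, 1.0]
finger_gap: 51.7
clock: 7.8
eef_pos: [492.6, -223.0, 83.8]
eef_rot: [-3.135, -0.004, 1.809]
wrist_force: [6.0, 0.6, 1.9]
finger_gap: 26.8
clock: 8.43
eef_pos: [493.4, -222.3, 83.4]
eef_rot: [-3.137, 0.002, 1.019]
wrist_force: [-0.8, -1.4, 14.7]
finger_gap: 26.0
clk 8.43 tcp [ 493.4 -222.3   83.4] yaw 58.4 F [-0.8 -1.4 14.7] M [0.03 0.63 0.66] gap 26.0 tilt 0.3 q [-0.49  0.43  1.67 -0.    1.05  0.06]
shift [-2.6  1.  -2.5] turn -24.1
clock: 9.05
eef_pos: [493.2, -222.3, 83.3]
eef_rot: [-3.136, -0.001, 1.689]
wrist_force: [0.0, 0.3, -0.4]
finger_gap: 51.6
far shift px 0.20000000000000018 0.0 score 0.93
near shift px -0.5999999999999996 0.8000000000000007 score 0.62
far 5mm rise = px [ 0.69971461 -2.55810928]
near 5mm rise = px [ 0.77272653 -2.68209249]
clk 9.10 tcp [ 493.2 -222.3   83.3] yaw 97.3 F [-0.1  0.1 -0.5] M [-0.09  0.05 -0.04] gap 51.7 tilt 0.3 q [-0.49  0.43  1.67 -0.    1.05 -0.62]
shift [-2.7 -0.6 -2.7] turn 14.8
```

```bash

python3 -m handwheel '[[-0.0027,-0.0006,-0.004,-7],[-0.0027,-0.0006,-0.004,-7]]'
python3 -m handwheel '[[0,0,0,0],[0,0,0,0],[0,0,0,0],[0,0,0,0]]' 0.85 25
python3 go.py 493 -225 86 82.5
python3 -m handwheel '[[-0.0004,0,-0.0007,9],[-0.0008,0,-0.0014,18],[-0.0012,0,-0.0021,27]]'
python3 go.py 493 -225 86 82.5
python3 -m handwheel '[[-0.0004,0,-0.0007,9],[-0.0008,0,-0.0014,18]]'
python3 go.py 493 -225 86 82.5
python3 cmp.py s4
```

```text
clock: 9.35
eef_pos: [493.0, -225.1, 87.3]
eef_rot: [-3.137, -0.002, 1.817]
wrist_force: [0.1, 0.9, -0.7]
finger_gap: 52.1
clock: 9.85
eef_pos: [493.4, -225.1, 87.5]
eef_rot: [-3.138, -0.001, 1.817]
wrist_force: [4.0, -0.0, 1.1]
finger_gap: 25.8
clk 9.85 tcp [ 493.4 -225.1   87.5] yaw 104.1 F [ 4.  -0.   1.1] M [ 0.21 -0.86 -0.07] gap 25.8 tilt 0.2 q [-0.49  0.42  1.67 -0.    1.05 -0.74]
shift [ 0.2 -0.4  1.5] turn 21.6
clock: 10.22
eef_pos: [492.6, -226.6, 89.4]
eef_rot: [-3.135, 0.002, 1.34]
wrist_force: [-7.6, -3.2, 3.0]
finger_gap: 25.9
clk 10.22 tcp [ 492.6 -226.6   89.4] yaw 76.8 F [-7.6 -3.2  3. ] M [-0.61  1.99  0.32] gap 25.9 tilt 0.4 q [-0.5   0.42  1.66 -0.    1.06 -0.26]
shift [1.6 0.1 3.4] turn -5.7
clock: 10.48
eef_pos: [491.1, -227.4, 90.4]
eef_rot: [-3.132, 0.005, 1.021]
wrist_force: [-8.9, -2.9, 3.4]
finger_gap: 25.7
clk 10.47 tcp [ 491.1 -227.4   90.4] yaw 58.5 F [-8.9 -2.9  3.4] M [-0.4   1.98  0.37] gap 25.7 tilt 0.6 q [-0.5   0.42  1.66 -0.01  1.07  0.05]
shift [3.1 0.4 4.3] turn -24.0
far shift px 0.20000000000000018 0.0 score 0.93
near shift px -0.7999999999999998 2.4000000000000004 score 0.41
far 5mm rise = px [ 0.69971461 -2.55810928]
near 5mm rise = px [ 0.77272653 -2.68209249]
```

```bash

python3 -m handwheel '[[0,0,0,0],[0,0,0,-8],[0,0,0,-18],[0,0,0,-28],[0,0,0,-38]]' 0.45
python3 cmp.py s5;python3 go.py 493 -225 86 82.5
python3 - <<'E'
import cv2,numpy as np
o=np.vstack([cv2.resize(cv2.imread(f"pics/{n}.png")[215:255,275:335],None,fx=5,fy=5,interpolation=cv2.INTER_CUBIC) for n in("side0","s3","s5")])
for k in range(0,o.shape[0],25): o[k,:,:]=o[k,:,:]//2+60
cv2.imwrite("pics/cmp3.png",o)
E
```

```text
clock: 11.15
eef_pos: [491.0, -227.5, 90.4]
eef_rot: [-3.131, -0.001, 1.683]
wrist_force: [0.4, 0.1, 1.2]
finger_gap: 51.8
far shift px 0.20000000000000018 0.0 score 0.93
near shift px -1.2000000000000002 0.5999999999999996 score 0.65
far 5mm rise = px [ 0.69971461 -2.55810928]
near 5mm rise = px [ 0.77272653 -2.68209249]
clk 11.20 tcp [ 491.  -227.5   90.4] yaw 96.9 F [ 0.6 -0.3  0.7] M [-0.06  0.05  0.  ] gap 51.6 tilt 0.6 q [-0.5   0.42  1.66 -0.01  1.07 -0.62]
shift [2.2 2.3 4.4] turn 14.4
```

View pics/cmp3.png

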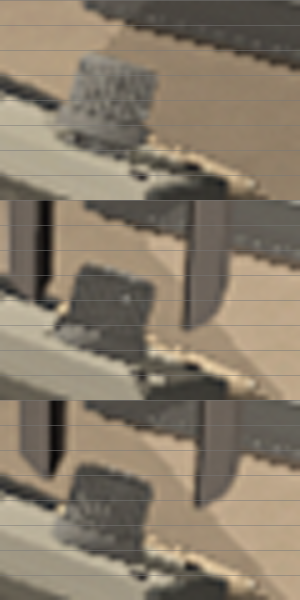

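The tops sit at rows 50 (start), 63 and 62 in the crop at 5x, so the near head is about 2.4 px (4–5 mm) lower. It didn't change in the last two strokes, so the near screw is right-handed and home. Now to the far one.

```bash

python3 -m handwheel '[[0,0,-0.045,0],[-0.006,0.025,-0.045,0],[-0.015,0.065,-0.045,-3],[-0.023,0.098,-0.03,-7],[-0.023,0.098,-0.03,-7]]'
python3 go.py 591 -238.5 87 104
python3 - <<'E'
from h import *
a=cams.camera("side")[185:265,220:340]
cv2.imwrite("pics/m3.png",cv2.resize(a,None,fx=5,fy=5,interpolation=cv2.INTER_CUBIC)[:,:,::-1])
E
```

```text
clock: 11.82
eef_pos: [591.9, -238.1, 117.2]
eef_rot: [-3.129, -0.005, 1.812]
wrist_force: [0.1, 0.6, -0.5]
finger_gap: 51.3
clk 11.82 tcp [ 591.9 -238.1  117.2] yaw 103.8 F [ 0.1  0.6 -0.5] M [-0.09  0.06  0.02] gap 51.3 tilt 0.8 q [-0.44  0.59  1.34 -0.    1.23 -0.68]
shift [-0.3 -0.6 30.2] turn -0.2
```

View pics/m3.png

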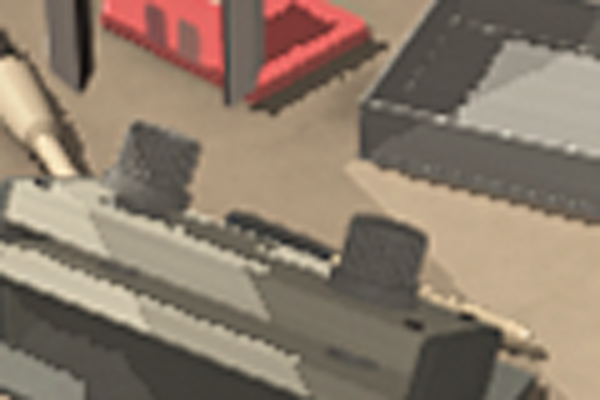

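The fingers straddle the far head (tips at crop x about 70 and 235, head at 155). I'll descend, grip and turn clockwise, following upward.

```bash

python3 -m handwheel '[[0,-0.0005,0.015,0],[0,-0.0005,0.03,0],[0,-0.0005,0.03,0]]'
python3 -m handwheel '[[0,0,0,0],[0,0,0,0],[0,0,0,0],[0,0,0,0]]' 0.85 25
python3 go.py 591 -238.5 87 82.5
python3 -m handwheel '[[-0.0002,0,-0.0003,9],[-0.0004,0,-0.0007,18],[-0.0008,0,-0.0014,27],[-0.0012,0,-0.002,36],[-0.0016,0,-0.0026,44]]'
python3 go.py 591 -238.5 87 82.5
python3 -m handwheel '[[0,0,0,0],[0,0,0,-8],[0,0,0,-18],[0,0,0,-28],[0,0,0,-38]]' 0.45
python3 cmp.py s6
```

```text
clock: 12.25
eef_pos: [589.3, -238.1, 86.7]
eef_rot: [-3.127, -0.006, 1.811]
wrist_force: [0.3, -0.2, 0.2]
finger_gap: 51.5
clock: 12.75
eef_pos: [590.4, -237.7, 87.5]
eef_rot: [-3.13, -0.005, 1.811]
wrist_force: [6.1, 3.0, 1.7]
finger_gap: 27.5
clk 12.75 tcp [ 590.4 -237.7   87.5] yaw 103.8 F [6.1 3.  1.7] M [ 0.6  -1.08 -0.05] gap 27.5 tilt 0.7 q [-0.44  0.62  1.37 -0.    1.17 -0.68]
shift [-0.9  0.4  0.5] turn 21.3
clock: 13.38
eef_pos: [590.1, -239.7, 90.4]
eef_rot: [-3.129, 0.006, 1.038]
wrist_force: [-8.1, -0.8, 2.3]
finger_gap: 26.0
clk 13.38 tcp [ 590.1 -239.7   90.4] yaw 59.5 F [-8.1 -0.8  2.3] M [-0.17  1.9   0.43] gap 26.0 tilt 0.8 q [-0.44  0.61  1.36 -0.    1.18  0.09]
shift [1.5 0.1 3.4] turn -23.0
clock: 14.0
eef_pos: [590.3, -239.7, 90.6]
eef_rot: [-3.129, -0.003, 1.711]
wrist_force: [-0.1, -0.2, -0.0]
finger_gap: 51.8
far shift px -0.20000000000000018 -0.40000000000000036 score 0.86
near shift px -1.0 0.40000000000000036 score 0.62
far 5mm rise = px [ 0.69971461 -2.55810928]
near 5mm rise = px [ 0.77272653 -2.68209249]
```

```bash

python3 -m handwheel '[[0.001,0.0005,0.002,-6],[0.001,0.0005,0.002,-6]]'
python3 -m handwheel '[[0,0,0,0],[0,0,0,0],[0,0,0,0],[0,0,0,0]]' 0.85 45
python3 go.py 591 -238.5 87 82.5
python3 -m handwheel '[[-0.0003,0,-0.0005,9],[-0.0006,0,-0.001,18],[-0.001,0,-0.0017,27],[-0.0014,0,-0.0024,36],[-0.0018,0,-0.0031,44]]'
python3 go.py 591 -238.5 87 82.5
python3 -m handwheel '[[0,0,0,0],[0,0,0,-8],[0,0,0,-18],[0,0,0,-28],[0,0,0,-38]]' 0.45
python3 cmp.py s7;python3 go.py 591 -238.5 87 82.5
```

```text
clock: 14.3
eef_pos: [590.7, -238.5, 88.6]
eef_rot: [-3.129, -0.005, 1.823]
wrist_force: [-0.0, 0.2, -0.2]
finger_gap: 51.7
clock: 14.8
eef_pos: [591.0, -238.4, 88.8]
eef_rot: [-3.13, -0.004, 1.823]
wrist_force: [2.9, 0.8, 0.1]
finger_gap: 26.4
clk 14.80 tcp [ 591.  -238.4   88.8] yaw 104.4 F [2.9 0.8 0.1] M [ 0.22 -0.72 -0.05] gap 26.4 tilt 0.7 q [-0.44  0.62  1.36 -0.    1.17 -0.69]
shift [-0.1 -0.   1.8] turn 21.9
clock: 15.42
eef_pos: [589.8, -240.9, 91.5]
eef_rot: [-3.127, 0.008, 1.05]
wrist_force: [-10.5, -4.0, 3.4]
finger_gap: 25.6
clk 15.43 tcp [ 589.8 -240.9   91.5] yaw 60.2 F [-10.5  -4.    3.4] M [-0.76  2.74  0.62] gap 25.6 tilt 1.0 q [-0.44  0.62  1.36 -0.01  1.18  0.08]
shift [ 2.7 -0.1  4.5] turn -22.3
clock: 16.05
eef_pos: [589.7, -240.9, 91.3]
eef_rot: [-3.125, -0.003, 1.721]
wrist_force: [-0.9, -0.2, -0.1]
finger_gap: 51.7
far shift px 0.20000000000000018 -1.4000000000000004 score 0.84
near shift px -1.0 0.40000000000000036 score 0.62
far 5mm rise = px [ 0.69971461 -2.55810928]
near 5mm rise = px [ 0.77272653 -2.68209249]
clk 16.10 tcp [ 589.7 -240.9   91.3] yaw 99.1 F [-0.5 -0.3  1. ] M [-0.06  0.01  0.01] gap 51.7 tilt 1.0 q [-0.44  0.62  1.36 -0.01  1.18 -0.6 ]
shift [2.1 1.7 4.3] turn 16.6
```

The far screw rises (2.7 mm so far), so it's left-handed. I'll keep turning.

```bash

python3 -m handwheel '[[0.0005,0.0012,0.001,-6],[0.0005,0.0012,0.001,-6]]'
python3 -m handwheel '[[0,0,0,0],[0,0,0,0],[0,0,0,0],[0,0,0,0]]' 0.85 55
python3 -m handwheel '[[-0.0003,0,-0.0005,9],[-0.0006,0,-0.001,18],[-0.001,0,-0.0017,27],[-0.0014,0,-0.0024,36],[-0.0018,0,-0.0031,46]]'
python3 go.py 591 -238.5 87 82.5
python3 -m handwheel '[[0,0,0,0],[0,0,0,-8],[0,0,0,-18],[0,0,0,-28],[0,0,0,-38]]' 0.45
python3 cmp.py s8;python3 go.py 591 -240 91 82.5
```

```text
clock: 16.35
eef_pos: [590.8, -240.1, 90.1]
eef_rot: [-3.125, -0.005, 1.833]
wrist_force: [0.1, 0.1, 0.1]
finger_gap: 51.9
clock: 16.85
eef_pos: [591.1, -239.9, 90.3]
eef_rot: [-3.126, -0.005, 1.833]
wrist_force: [3.3, 1.6, -0.1]
finger_gap: 25.7
clock: 17.48
eef_pos: [589.9, -242.1, 93.0]
eef_rot: [-3.123, 0.01, 1.024]
wrist_force: [-14.0, -1.0, 4.4]
finger_gap: 25.1
clk 17.48 tcp [ 589.9 -242.1   93. ] yaw 58.7 F [-14.   -1.    4.4] M [0.14 3.46 0.78] gap 25.1 tilt 1.2 q [-0.44  0.62  1.35 -0.01  1.19  0.11]
shift [ 3.7 -0.8  6. ] turn -23.8
clock: 18.1
eef_pos: [589.8, -242.0, 92.9]
eef_rot: [-3.12, -0.004, 1.696]
wrist_force: [-0.2, -0.2, 0.5]
finger_gap: 52.0
far shift px 0.40000000000000036 -2.0 score 0.85
near shift px -1.0 0.40000000000000036 score 0.61
far 5mm rise = px [ 0.69971461 -2.55810928]
near 5mm rise = px [ 0.77272653 -2.68209249]
clk 18.15 tcp [ 589.8 -242.    92.9] yaw 97.7 F [-0.2 -0.3  0.2] M [-0.05  0.06  0.02] gap 51.6 tilt 1.2 q [-0.44  0.62  1.35 -0.01  1.19 -0.57]
shift [1.8 1.5 1.8] turn 15.2
```

```bash

python3 -m handwheel '[[0.0008,0.0013,0.0012,-7],[0.0008,0.0013,0.0012,-7]]'
python3 -m handwheel '[[0,0,0,0],[0,0,0,0],[0,0,0,0],[0,0,0,0]]' 0.85 58
python3 -m handwheel '[[-0.0003,0,-0.0005,9],[-0.0006,0,-0.001,18],[-0.001,0,-0.0017,27],[-0.0014,0,-0.0024,36],[-0.0018,0,-0.0031,46]]'
python3 -m handwheel '[[0,0,0,0],[0,0,0,-8],[0,0,0,-18],[0,0,0,-28],[0,0,0,-38]]' 0.45
python3 cmp.py s9;python3 go.py 591 -241 92.5 82.5
```

```text
clock: 18.4
eef_pos: [591.0, -240.9, 91.5]
eef_rot: [-3.121, -0.007, 1.826]
wrist_force: [0.3, 0.3, -0.4]
finger_gap: 51.5
clock: 18.9
eef_pos: [591.2, -240.8, 91.6]
eef_rot: [-3.122, -0.007, 1.826]
wrist_force: [2.6, 1.5, -0.6]
finger_gap: 25.3
clock: 19.52
eef_pos: [590.0, -242.8, 94.3]
eef_rot: [-3.119, 0.012, 1.018]
wrist_force: [-11.7, -4.7, 8.1]
finger_gap: 24.8
clock: 20.15
eef_pos: [590.0, -242.8, 94.2]
eef_rot: [-3.116, -0.005, 1.689]
wrist_force: [0.0, 0.2, 0.3]
finger_gap: 51.6
far shift px 0.5999999999999996 -2.5999999999999996 score 0.86
near shift px -1.0 0.40000000000000036 score 0.61
far 5mm rise = px [ 0.69971461 -2.55810928]
near 5mm rise = px [ 0.77272653 -2.68209249]
clk 20.20 tcp [ 590.  -242.8   94.2] yaw 97.3 F [-0.9 -0.3  0.3] M [-0.03  0.05  0.04] gap 51.5 tilt 1.5 q [-0.44  0.62  1.35 -0.01  1.2  -0.57]
shift [1.6 1.3 1.7] turn 14.8
```

Now 5 mm up. One more partial stroke ending square to the axis, then a trial pull along the axis.

```bash

python3 -m handwheel '[[0.001,0.0013,0.0013,-12],[0.001,0.0013,0.0013,-12]]'
python3 -m handwheel '[[0,0,0,0],[0,0,0,0],[0,0,0,0],[0,0,0,0]]' 0.85 58
python3 -m handwheel '[[-0.0002,0,-0.0004,9],[-0.0005,0,-0.0008,18],[-0.0007,0,-0.0012,26],[-0.0007,0,-0.0012,26]]'
python3 go.py 591 -241 92.5 82.5
python3 -m handwheel '[[-0.001,0,-0.0017,0],[-0.002,0,-0.0035,0],[-0.003,0,-0.0052,0]]'
python3 go.py 591 -241 92.5 82.5
python3 cmp.py s10
```

```text
clock: 20.45
eef_pos: [591.2, -241.5, 92.8]
eef_rot: [-3.118, -0.01, 1.91]
wrist_force: [0.2, -0.4, 0.6]
finger_gap: 51.6
clock: 20.95
eef_pos: [591.3, -241.4, 92.8]
eef_rot: [-3.118, -0.011, 1.909]
wrist_force: [0.7, 1.3, 0.1]
finger_gap: 25.0
clock: 21.45
eef_pos: [590.2, -243.0, 94.2]
eef_rot: [-3.113, 0.002, 1.453]
wrist_force: [-9.0, -4.0, 5.4]
finger_gap: 24.8
clk 21.45 tcp [ 590.2 -243.    94.2] yaw 83.3 F [-9.  -4.   5.4] M [-0.86  2.37  0.49] gap 24.8 tilt 1.7 q [-0.44  0.62  1.34 -0.01  1.2  -0.32]
shift [2.1 0.6 1.7] turn 0.8
clock: 21.82
eef_pos: [589.6, -245.8, 99.0]
eef_rot: [-3.111, 0.002, 1.453]
wrist_force: [-3.6, 2.2, -1.4]
finger_gap: 24.8
clk 21.82 tcp [ 589.6 -245.8   99. ] yaw 83.3 F [-3.6  2.2 -1.4] M [0.46 0.96 0.12] gap 24.8 tilt 1.7 q [-0.45  0.62  1.34 -0.01  1.22 -0.33]
shift [4.9 1.1 6.5] turn 0.8
far shift px 1.7999999999999998 -4.6 score 0.42
near shift px -1.2000000000000002 0.40000000000000036 score 0.62
far 5mm rise = px [ 0.69971461 -2.55810928]
near 5mm rise = px [ 0.77272653 -2.68209249]
```

The pull force is only a few N and the head follows, so it's free. I'll draw it out along the axis.

```bash

python3 -m handwheel '[[-0.005,0,-0.0087,0],[-0.01,0,-0.0173,0],[-0.015,0,-0.026,0],[-0.02,0,-0.0346,0],[-0.025,0,-0.0433,0]]'
python3 go.py 484 -440 160 82.5
python3 - <<'E'
from h import *
a=cams.camera("side")[150:270,220:380]
cv2.imwrite("pics/m4.png",cv2.resize(a,None,fx=4,fy=4,interpolation=cv2.INTER_CUBIC)[:,:,::-1])
E
```

```text
clock: 22.5
eef_pos: [588.1, -271.3, 143.5]
eef_rot: [-3.112, 0.002, 1.453]
wrist_force: [0.3, 0.0, 0.1]
finger_gap: 24.7
clk 22.50 tcp [ 588.1 -271.3  143.5] yaw 83.3 F [0.3 0.  0.1] M [-0.09  0.08  0.06] gap 24.7 tilt 1.7 q [-0.48  0.59  1.27 -0.01  1.31 -0.36]
shift [-179.8  -84.   -13.6] turn 0.8
```

View pics/m4.png

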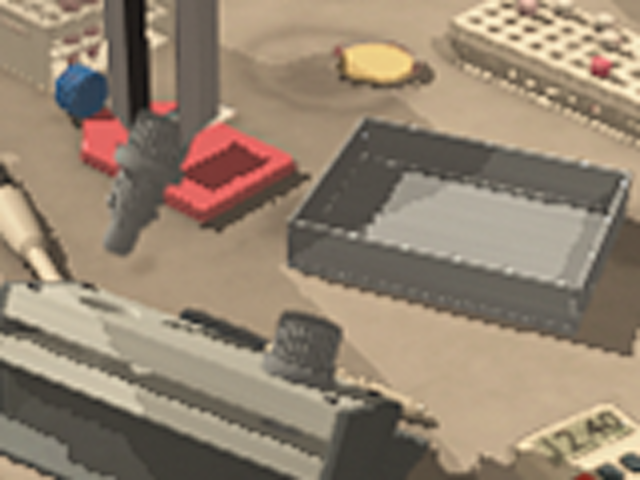

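The far screw is out and held, hanging tilted at crop (145,180), and the near one stays seated. I'll carry it to the tray.

```bash

python3 -m handwheel '[[-0.04,-0.018,0,0],[-0.08,-0.037,0,0],[-0.13,-0.06,0,0],[-0.18,-0.084,0.0,0],[-0.18,-0.084,0.015,0]]'
python3 -m handwheel '[[0,0,0.015,0],[0,0,0.03,0],[0,0,0.043,0],[0,0,0.053,0],[0,0,0.053,0]]'
python3 go.py 484 -440 70 82.5
```

```text
clock: 23.18
eef_pos: [481.5, -444.2, 133.4]
eef_rot: [-3.115, 0.005, 1.448]
wrist_force: [0.1, 0.4, -0.9]
finger_gap: 24.7
clock: 23.8
eef_pos: [480.1, -443.8, 79.6]
eef_rot: [-3.114, 0.004, 1.449]
wrist_force: [-0.7, 0.7, -0.1]
finger_gap: 24.7
clk 23.80 tcp [ 480.1 -443.8   79.6] yaw 83.0 F [-0.7  0.7 -0.1] M [-0.11  0.03  0.01] gap 24.7 tilt 1.6 q [-0.79  0.67  1.31 -0.02  1.19 -0.66]
shift [4.3 3.7 9.5] turn 0.5
```

```bash

python3 -m handwheel '[[0,0,0.003,0],[0,0,0.006,0],[0,0,0.009,0]]' | grep -E "pos|force"
python3 -m handwheel '[[0,0,0.003,0],[0,0,0.006,0]]' | grep -E "pos|force"
```

```text
eef_pos: [479.9, -443.9, 70.6]
wrist_force: [0.2, -0.3, -0.6]
eef_pos: [479.7, -444.1, 64.6]
wrist_force: [-2.9, -4.0, 8.2]
```

It touches the floor (8 N). Release, wait and lift.

```bash

python3 -m handwheel '[[0,0,-0.003,0],[0,0,-0.003,0],[0,0,-0.003,0],[0,0,-0.003,0]]' 0.3 
python3 -m handwheel '[[0,0,-0.02,0],[0,0,-0.06,0],[0,0,-0.1,0],[0,0,-0.15,0],[0,0,-0.19,0]]'  | grep -E "pos|force"
python3 go.py 400 -60 250 82.5
```

```text
clock: 24.92
eef_pos: [479.8, -444.1, 67.6]
eef_rot: [-3.115, 0.005, 1.449]
wrist_force: [0.7, 0.6, -0.1]
finger_gap: 61.4
eef_pos: [485.0, -443.7, 261.5]
wrist_force: [-0.2, -0.1, 0.1]
clk 25.55 tcp [ 485.  -443.7  261.5] yaw 83.0 F [-0.2 -0.1  0.1] M [-0.05  0.08  0.  ] gap 66.3 tilt 1.5 q [-0.79  0.53  1.09 -0.02  1.54 -0.67]
shift [ 370.6 -130.8   12.4] turn 0.5
```

```bash

python3 -m handwheel '[[0.045,-0.03,0,0],[0.09,-0.06,0,0],[0.14,-0.09,0,0],[0.19,-0.12,0,0],[0.235,-0.15,0,0]]'  | grep -E "pos|force"
python3 -m handwheel '[[0.045,-0.03,0,0],[0.085,-0.055,0,0],[0.085,-0.055,0,0]]'  | grep -E "pos|force|clock"
python3 - <<'E'
from h import *
np.set_printoptions(precision=1,suppress=True)
s=cams.camera("side"); t=cams.camera("top")
cv2.imwrite("pics/fs.png",s[:,:,::-1]);cv2.imwrite("pics/ft.png",t[:,:,::-1])
s0=cv2.imread("pics/side0.png")
f=lambda im,x0,x1,y0,y1,k:cv2.resize(im[y0:y1,x0:x1],None,fx=k,fy=k,interpolation=cv2.INTER_CUBIC)
o=np.zeros((600,800,3),np.uint8)
for im,x,y in((f(s0,270,330,215,260,6),0,0),(f(s[:,:,::-1],270,330,215,260,6),0,272),(f(t[:,:,::-1],190,410,150,310,1.95),365,0),(f(s[:,:,::-1],200,430,170,300,1.85),365,320)):
    o[y:y+im.shape[0],x:x+im.shape[1]]=im
cv2.imwrite("pics/final.png",o)
E
python3 cmp.py s11
```

```text
eef_pos: [363.8, -190.5, 265.1]
wrist_force: [-0.7, 0.7, 0.3]
clock: 26.55
eef_pos: [318.9, -97.9, 267.4]
wrist_force: [-0.1, 0.3, 0.0]
far shift px -6.0 -5.6 score 0.11
near shift px -0.7999999999999998 1.0 score 0.69
far 5mm rise = px [ 0.69971461 -2.55810928]
near 5mm rise = px [ 0.77272653 -2.68209249]
```

View pics/final.png

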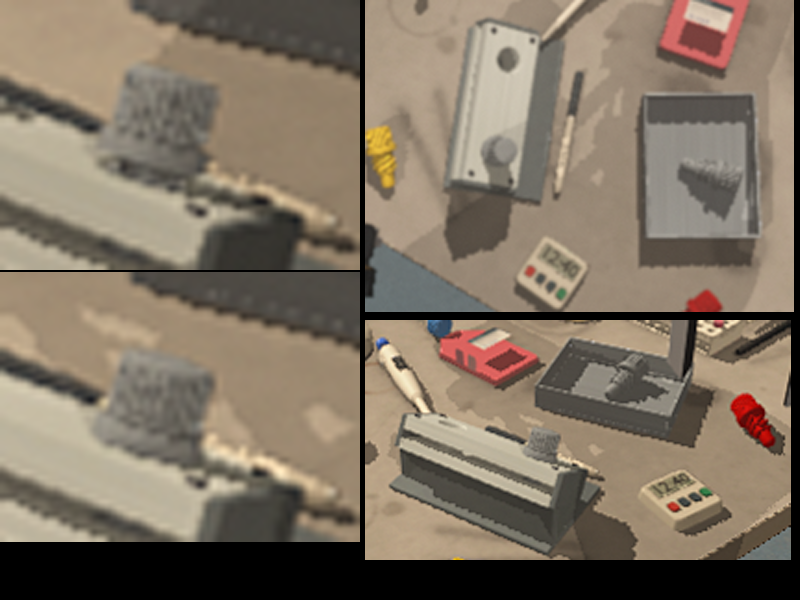

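Final view: the screw lies in the tray at about (710,178) in the top crop. The far nut is empty, and the near screw's shoulder is on the face (head moved by about (-1.3,+2.5) px; full sink would be (-0.8,+2.7)). The bystanders look untouched. One numeric cross-check on the near head in the top view and on the bystanders.

```bash
python3 - <<'E'
from h import *
np.set_printoptions(precision=1,suppress=True)
def m(a,b,x0,x1,y0,y1,k=5,pad=7):
    T=cv2.resize(a[y0:y1,x0:x1],None,fx=k,fy=k,interpolation=2);I=cv2.resize(b[y0-pad:y1+pad,x0-pad:x1+pad],None,fx=k,fy=k,interpolation=2)
    _,v,_,l=cv2.minMaxLoc(cv2.matchTemplate(I,T,5)); return l[0]/k-pad,l[1]/k-pad,round(v,2)
R=lambda n:cv2.imread(f"pics/{n}.png",0)
t0,t1,s0,s1=R("top0"),R("ft"),R("side0"),R("s11")
print("top near head",m(t0,t1,254,272,217,237)); print("top head disc only",m(t0,t1,258,271,219,234))
for n,b in dict(pen=(285,303,185,255),timer=(265,305,270,312),counter=(245,275,108,138),vial=(214,232,115,137)).items(): print(n,m(t0,t1,*b))
mo=np.array([495,-214,62.]);n=np.array([-.066,-.496,.866])
for c in("top","side"):
    a=proj(c,[mo+32*n,mo+27*n]); print(c,"5mm sink head top px",a[1]-a[0])
print("side upper head edge only",m(s0,s1,288,310,222,236))
def tip(g,c0,c1):   # head top edge row: strongest dark step down each column
    G=cv2.Sobel(cv2.GaussianBlur(g,(3,3),0),cv2.CV_32F,0,1)[218:238]; return [int(218+np.argmin(G[:,c])) for c in range(c0,c1)]
print(tip(s0,292,306),tip(s1,292,306))
E
```

```text
top near head (-0.7999999999999998, 0.0, 0.84)
top head disc only (-3.0, 0.20000000000000018, 0.79)
pen (0.0, 0.0, 0.9)
timer (0.0, 0.0, 1.0)
counter (0.0, 0.0, 1.0)
vial (0.0, 0.0, 1.0)
top 5mm sink head top px [-1.1  0. ]
side 5mm sink head top px [-0.8  2.7]
side upper head edge only (-1.0, 2.8000000000000007, 0.83)
[227, 227, 232, 227, 228, 229, 229, 230, 229, 228, 228, 229, 229, 229] [230, 226, 226, 233, 233, 232, 232, 232, 232, 232, 232, 232, 232, 232]
```

```bash
python3 -c "
from cell import manip,read_state
print(read_state()['clock'],manip.sign_off())"
```

```text
the job is handed in; nothing more can be done
26.7 None
```

I handed the job in at 26.7 s of the 54 s allowed, with the near screw seated and the far one in the tray. `sign_off` gave no verdict.

**What I did:** Both screws were tried clockwise in short re-gripped strokes with the tool vertical.
- **Near screw:** it sank, so it is the right-hand one, and I left it home.
- **Far screw:** it rose about 5 mm, so it is the left-hand one. I drew it out along the nut's axis with only a few newtons of force and laid it in the tray.

**Last checks:**
- **Seating:** in the side view the near head's upper edge moved (-1.0, +2.8) px, against (-0.8, +2.7) px expected for a full 5 mm sink. It had stopped moving in the last strokes.
- **Tray:** the picture shows the other screw lying inside the tray and the far nut empty.
- **Bystanders:** pen, timer, counter and vial all shifted 0.0 px in the top view.
- **Arm:** it was clear of everything, with near-zero wrist force.

**Disagreements:**
- **Top view of the near head:** a match on the head's top disc alone gave -3 px, where about -1 px was expected. The match on the whole head gave -0.8 px. I put the difference down to lighting and play.
- **Early matches:** the first whole-head side matches (scores around 0.62) understated the sinking, so I relied on the edge comparison.
- **Wrist force:** it read upward while the near screw sank, which I did not explain.

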